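Press two roller bushings home and lock the keeper bar over them

ROBOT

A 7-joint arm with a two-finger parallel gripper is mounted at the origin on the work surface. World frame = base frame: x ahead of the robot, y to its left, z up, the work surface at z = 0. Lengths are in m, angles in rad, forces in N, time in s.
With the tool pointing down it reaches from about 0.4 to 0.85 m from the base axis. Payload 10.4 kg.
Tool frame: the origin (TCP) lies midway between the tips of the shut fingers; the grasp point (between the pads) lies 19 mm behind it; z points along the fingers, x is the direction in which the jaws open and shut, and the axes are right-handed (so a half turn about z gives the same grasp; the last joint's range is limited). The gripper opens to 87 mm and grips with 3 to 60 N. Pads are 19 mm wide; open, the fingers measure 117 mm over their backs; the gripper's body (75 mm by 190 mm) begins 51 mm behind the grasp point.
Start: joints at [1.108, 0.332, -0.065, 1.46, 0.022, 1.35, -0.088], TCP at [0.266, -0.566, 0.223] pointing down, gripper open.
Joint ranges: [-2.6, 2.6], [-0.5, 2.12], [-1.47, 1.34], [0.16, 2.42], [-1.27, 4.41], [0.06, 2.06], [-2.6, 2.6]. Speed limits (rad/s): [2.22, 2.22, 2.79, 2.79, 3.14, 3.14, 3.14].

INTERFACE

Orientations are given as a unit quaternion [x, y, z, w].
In Python, from bench import r gives the robot as it stands. The module is installed in compiled form; this text tells all that it offers.
- The arm moves only by the tool play_rows, never from a script. Its argument "commands" is a list of rows, each a list of 7 numbers: the shift along the world's x, y, z in cm, then the turn, a rotation vector about the world's x, y, z in rad, then the finger opening in cm, from 0 to 8.7. A call has 1 to 20 rows; each row shifts and turns the commanded pose from where the row before left it; what a row does not reach is not made up. A row lasts 1/8 s, in which the tool goes at most 62.5 mm and 10.7 degrees, less where a joint would pass 70% of its speed; a pose out of reach is approached as far as the arm can. A call is refused whole if a number of a shift passes 6.25 or a number of a turn 0.188, either way. A call with a gripper value outside its range is refused whole. The fingers move at their own pace and stop on an object; "grip_force" is the grip in N (left out, the last holds). Time passes only in rows, so rows that do not move let the fingers close. It gives the time, the measured TCP pose, the force and the opening at its end, in the units of the state.
- r.read_state(): the state, without advancing time (a new reading comes with each control period).
- r.camera(name): name is "scene" or "top" or "wrist"; returns a dict with "img" (400x640x3 uint8, red, green, blue), "K" (3x3 intrinsics, pixels), "camera_from_world" (4x4, takes a point from world to camera coordinates). Camera axes: x right, y down, z forward; pixel columns grow to the right and rows downward; lengths in m; the calibration is good to about 2 mm. A picture is of the moment at which its call begins. There is no depth.
- r.close_job(): hands the job in, once; it reports no verdict.
The state is a dict: "time": time; "joint_positions": joint angles; "joint_vel": joint speeds; "joint_torque": joint torques, N m; "ee_pos": TCP position; "eef_rot": TCP orientation; "ft_force": force on the tool from outside, world axes, zero at the start; "torque": the same for the moment, N m; "width": finger opening in m.
Only numpy, scipy, OpenCV 4.12 (cv2) and the standard library are available. Lean on these libraries where they do the work, as an engineer would, in place of code of your own. Each camera call takes 0.05 s, during which the arm holds its last target. There are 200 camera calls.

TASK

Press both steel bushings in the aluminium roller housing fully home, easing off as soon as the rising force shows they are on the shoulder, without ramming them. Then take the keeper bar from its wooden cradle, lower its T-shaped foot through the slot between the bushings and turn it a quarter turn so that the bar lies over both bushings, locked, and let go. Leave everything else on the bench where it is.

Things in the scene. Friction and masses are not known exactly. Their poses are not given: they have to be found in the camera images.
- housing: aluminium roller housing bolted to the bench, 110 (x) x 236 (y) x 60 mm high; low flanges reach 85 mm either way along x, bolt heads to 19 mm high. Origin: centre of its underside on the bench; z up, y along its length. Two bores at y = +74 and -74 mm; between them a raised boss with a T-slot
- housing_slot (a point): centre of the T-slot's opening, on top of the boss (68 mm along y, 6 mm above the 60 mm face), 66 mm above the bench. The opening is 24 mm wide (housing y) and 64 mm long (housing x), through lips 14 mm thick, over a 68 x 68 mm chamber 32 mm deep below the lips
- bushing_a (a joint): steel closed-end bushing (plain cup, closed end up), 64 mm across, started in the bore at the housing's +y end. Joint: m pressed in, starts at 0 to 0.006, fully home on the shoulder at 0.014. Slides straight down, needs about 9 N to move, stays where left; on the shoulder the force rises steeply. 15 to 40 N there is fine, over 80 N damages it
- bushing_a_top (a point): centre of bushing a's flat closed top, 18 mm above the 60 mm face of the housing at joint 0, 4 mm above it when home
- bushing_b (a joint): steel closed-end bushing (plain cup, closed end up), 64 mm across, started in the bore at the housing's -y end. Joint: m pressed in, starts at 0 to 0.006, fully home on the shoulder at 0.014. Slides straight down, needs about 9 N to move, stays where left; on the shoulder the force rises steeply. 15 to 40 N there is fine, over 80 N damages it
- bushing_b_top (a point): centre of bushing b's flat closed top, heights as bushing a
- cradle: plywood rest fixed to the bench, 90 x 150 mm, with two uprights 45 mm high, 60 (x) x 20 (y) mm, at y = +55 and -55 mm; the keeper bar lies across them, and its foot hangs between them, 18 mm above the bench. Origin: centre of its underside
- keeper: loose dark steel keeper, 0.25 to 0.5 kg: a flat bar 24 (x) x 150 (y) x 12 mm with an upright grip block on its middle and a T-foot below. Origin: centre of the bar's underside, 45 mm above the bench in the cradle, 66 mm when it rests on the boss; z up, y along the bar. Locked with its y along the housing's y, either way round, turned either way; the bar then passes 2 mm over bushings that are home
- keeper_foot (a point): centre of the underside of the keeper's T-foot, 27 mm below the bar's underside. Foot 18 (x) x 50 (y) x 10 mm, parallel to the bar, on a round stem 16 mm across. It enters the slot with the keeper's y along the housing's x (bar across the housing); with the bar resting on the boss it is 3 mm below the lips and free to turn
- keeper_grip (a point): middle of the keeper's grip block (20 mm thick along x, 36 mm along y, top 53 mm above the bar's underside), 36 mm above the bar's underside, 24 mm above the bar's top; grip across its 20 mm thickness (the keeper's x)
- screwdriver: loose screwdriver about 200 mm long, lying between the housing and the cradle; leave alone (origin on its underside)
- hammer: loose hammer, 260 mm long, lying nearer the robot on its left; leave alone (origin on its underside)
- wrench: loose wrench, 190 mm, lying nearer the robot on its right; leave alone (origin on its underside)
- old_bushing: loose worn bushing, the same steel cup (64 mm across, 40 mm high) standing alone on the bench beyond the work; leave alone (origin on its underside)
- oil_can: can, 56 mm across, 130 mm tall, at the far left; leave alone (origin on its underside)
- tape_roll: roll of tape, 100 mm across, 25 mm high, at the far right; leave alone (origin on its underside)
- wax_block: yellow block of wax 45 x 110 x 30 mm, beyond the work; leave alone (origin on its underside)
Things that resemble listed ones, but are neither listed nor needed, are in the scene too. Of the things shaped like the keeper, the steel one is meant.

How it is judged:
On the way, in this order (a step that is already met when the one before it is completed fails the run):
1. one bushing is home on its shoulder (value of joint any of bushing_a, bushing_b above 0.0125 m), for 0.2 s.
2. both bushings are home (value of joint each of bushing_a, bushing_b above 0.0125 m), for 0.2 s.
3. the keeper's foot is down in the slot, the bar still across the housing (all of step 2 and z of keeper in the frame of housing between 0.058 and 0.072 m and horizontal distance between keeper and housing_slot below 0.009 m and angle between keeper's own z axis and vertical below 0.1 rad and angle between the y axis of keeper and the x axis of housing, either way round below 0.4 rad), for 0.1 s.
At the end, for the whole second after the job is handed in: both bushings pressed to within 1.5 mm of the shoulder; the keeper's foot in the slot (bar on the boss within 6 mm, upright, within 9 mm of the slot's centre), the bar along the housing over both bushings within 0.3 rad, at rest and released (all of step 2 and z of keeper in the frame of housing between 0.058 and 0.072 m and horizontal distance between keeper and housing_slot below 0.009 m and angle between keeper's own z axis and vertical below 0.1 rad and angle between the y axis of keeper and the y axis of housing, either way round below 0.3 rad and linear speed of keeper below 0.02 m/s); the robot touches nothing.
It fails at once if a bushing is rammed (over 80 N) (contact force between any of bushing_a, bushing_b and anything else above 80 N).
It fails at once if something else on the bench is disturbed (moved over 30 mm) (distance of any of screwdriver, hammer, wrench, old_bushing, oil_can, tape_roll, wax_block from where it was at the start of the episode above 0.03 m).
It also fails if it takes over 53 s, if anything falls off the work surface, if the arm or the gripper's body presses on something with over 40 N, if the wrist force passes 120 N, or if a joint passes its speed limit or range.

## Working session

There is one attempt and no reset: what is moved stays moved. The work goes in short steps, Python scripts to look and compute and a tool call to move; the robot and the scene stay as the last step left them, time stands still between calls to the robot, and variables do not carry over. Pictures are saved under pics/ and viewed, about 8 in all and at most 12, crops included, and the job is handed in when it is done.

Besides the shell and the picture viewer there is one more tool, called after "Call:" as name(argument=value, ...), one argument or row to a line, values as JSON. play_rows: Moves the arm, as the interface text tells. Its arguments: {"type":"object","properties":{"commands":{"type":"array","items":{"type":"array","items":{"type":"number"}}},"grip_force":{"type":"number"}},"required":["commands"]}

```bash
mkdir -p pics
cat > h.py <<'E'
import numpy as np,cv2
from bench import r
def ray(c,u,v,z):
    K,T=c["K"],c["camera_from_world"];R,t=T[:3,:3],T[:3,3]
    o=-R.T@t;d=R.T@np.linalg.inv(K)@np.array([u,v,1.])
    return o+d*(z-o[2])/d[2]
def proj(c,p):
    q=c["camera_from_world"]@np.append(p,1);q=c["K"]@q[:3];return q[:2]/q[2]
def snap(n,f):
    c=r.camera(n);cv2.imwrite("pics/"+f,cv2.cvtColor(c["img"],cv2.COLOR_RGB2BGR));np.savez("pics/"+f[:-4]+".npz",**c);return c
def load(f): return dict(np.load("pics/"+f+".npz"))
E
python3 - <<'E'
from h import *
for n in("top","scene"):
    c=snap(n,n+"0.png");T=c["camera_from_world"];print(n,-T[:3,:3].T@T[:3,3],T[2,:3],c["K"][0])
s=r.read_state();print({k:np.round(v,3) for k,v in s.items()})
E
```

```text
top [0.4605934  0.05089864 1.17497837] [ 0.06255761 -0.01652059 -0.99790461] [439.3018757    0.         328.45372022]
scene [ 1.3745369  -0.2527389   0.76230693] [-0.73528849  0.25909911 -0.6262735 ] [417.82661397   0.         309.42450502]
{'time': np.float64(0.1), 'joint_positions': array([ 1.108,  0.333, -0.065,  1.461,  0.022,  1.35 , -0.088]), 'joint_vel': array([-0.   ,  0.   ,  0.001, -0.002, -0.   ,  0.003,  0.001]), 'joint_torque': array([ 1.0000e-03, -6.2454e+01,  2.5000e-02, -3.9072e+01, -6.1000e-02,
        3.6000e-02,  0.0000e+00]), 'ee_pos': array([ 0.266, -0.565,  0.222]), 'eef_rot': array([ 0.844, -0.536, -0.001, -0.   ]), 'ft_force': array([0.024, 1.017, 0.4  ]), 'torque': array([-0.028,  0.009,  0.01 ]), 'width': np.float64(0.087)}
```

View pics/top0.png

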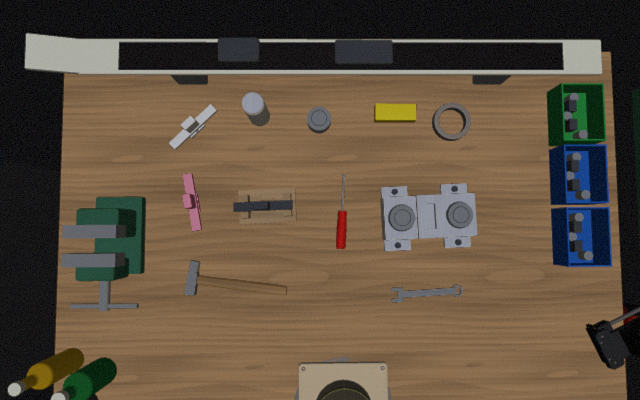

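View pics/scene0.png

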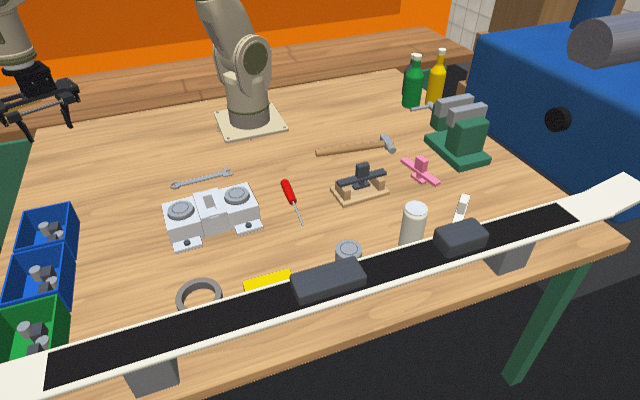

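Top view: the housing is at about (430,217), with bushings at (402,217) and (460,214). The steel keeper lies in its cradle at about (265,206). The pink and white keepers are decoys. Next I'll enlarge the two work areas and measure.

Run:
```python
from h import *
c=load("top0");im=cv2.cvtColor(c["img"],cv2.COLOR_RGB2BGR)
a=cv2.resize(im[175:260,370:490],None,fx=6,fy=6,interpolation=cv2.INTER_CUBIC)
b=cv2.resize(im[180:230,225:305],None,fx=6,fy=6,interpolation=cv2.INTER_CUBIC)
b=cv2.copyMakeBorder(b,0,0,0,a.shape[1]-b.shape[1],cv2.BORDER_CONSTANT)
o=np.vstack([a,b]);print(o.shape)
cv2.imwrite("pics/crop.png",cv2.resize(o,None,fx=.74,fy=.74))
# keeper dark mask
hsv=cv2.cvtColor(im,cv2.COLOR_BGR2HSV)
m=np.zeros(im.shape[:2],np.uint8);m[190:225,228:300]=((hsv[...,2]<75)&(hsv[...,1]<110))[190:225,228:300]*255
n,l,st,ce=cv2.connectedComponentsWithStats(m);print(st[1:],ce[1:])
i=1+np.argmax(st[1:,4]);pts=np.argwhere(l==i)[:,::-1].astype(np.float32)
print("keeper rect",cv2.minAreaRect(pts))
# housing mask: bright low saturation
m=np.zeros(im.shape[:2],np.uint8);m[175:260,370:490]=(hsv[...,1]<50)[175:260,370:490]*255
n,l,st,ce=cv2.connectedComponentsWithStats(m);i=1+np.argmax(st[1:,4]);pts=np.argwhere(l==i)[:,::-1].astype(np.float32)
print("housing",cv2.minAreaRect(pts),st[i])
g=cv2.cvtColor(im,cv2.COLOR_BGR2GRAY)
print(cv2.HoughCircles(cv2.resize(g[175:260,370:490],None,fx=4,fy=4,interpolation=cv2.INTER_CUBIC),cv2.HOUGH_GRADIENT,1,100,param1=120,param2=25,minRadius=35,maxRadius=65)/1)
for u,v,z in[(402,217,.075),(460,214,.075)]:print(ray(c,u,v,z))
```

```text
(810, 720, 3)
[[249 199   1   1   1]
 [233 200  60  12 541]
 [249 215   1   1   1]] [[249.         199.        ]
 [262.64140481 205.65619224]
 [249.         215.        ]]
keeper rect ((262.6513366699219, 205.60235595703125), (9.54962158203125, 59.07609939575195), 87.20729064941406)
housing ((428.64422607421875, 216.62185668945312), (64.12118530273438, 94.7870864868164), 87.0390625) [ 381  183   97   68 5188]
[[[358.5 160.5  53. ]
  [128.5 170.5  54.9]]]
[ 0.49024222 -0.1517989   0.075     ]
[ 0.49719124 -0.29831667  0.075     ]
```

View pics/crop.png

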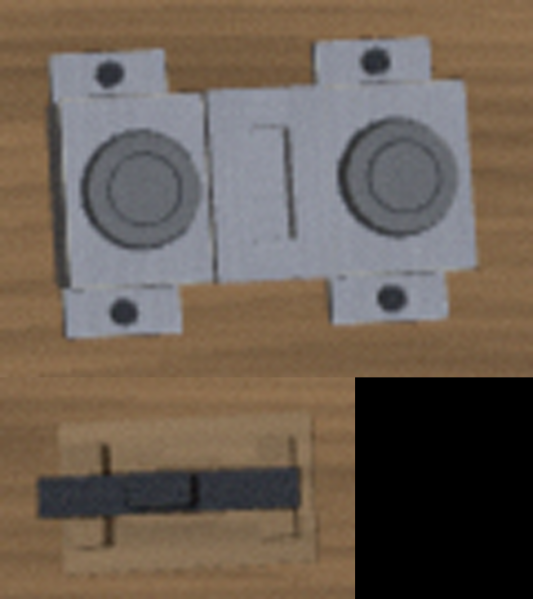

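The bolt heads, bushing inner circles and slot edges are all visible. I'll compute the poses from them.

Run:
```python
from h import *
c=load("top0")
f=lambda x,y,z:ray(c,370+x/4.44-.4,175+y/4.44-.4,z)
b=[f(*p,.019) for p in[(110,73),(375,61),(123,312),(392,298)]]
print(np.round(b,4));print("bolt centre",np.mean(b,0))
print("yaw a",[np.degrees(np.arctan2(d[1],d[0]))-90 for d in(b[0]-b[1],b[2]-b[3])])
A=f(145,188,.075);B=f(404,176,.075);print("A",A,"B",B,"mid",(A+B)/2,np.linalg.norm(A-B));d=A-B;print("yaw",np.degrees(np.arctan2(d[1],d[0]))-90)
print("slot right edge",f(292,130,.066),f(292,238,.066))
hc=[f(*p,.060) for p in[(60,95),(465,82),(70,287),(476,268)]];print("top corners",np.round(hc,4),np.mean(hc,0))
g=lambda x,y,z:ray(c,225+x/4.44-.4,180+(y-85*4.44)/4.44-.4,z)
k=[g(*p,.057) for p in[(38,479),(300,467),(38,517),(300,506)]];print("keeper bar",np.round(k,4),np.mean(k,0))
e=(k[0]+k[2]-k[1]-k[3])/2;print("len",np.linalg.norm(e),"yaw",np.degrees(np.arctan2(e[1],e[0]))-90)
print("block top", np.mean([g(*p,.098) for p in[(127,487),(190,476),(127,512),(190,505)]],0))
```

```text
[[ 0.5605 -0.1429  0.019 ]
 [ 0.5672 -0.3018  0.019 ]
 [ 0.4186 -0.1486  0.019 ]
 [ 0.426  -0.3088  0.019 ]]
bolt centre [ 0.49310535 -0.22554602  0.019     ]
yaw a [np.float64(2.4142694042416366), np.float64(2.6638290747999207)]
A [ 0.49038428 -0.1524498   0.075     ] B [ 0.49658205 -0.29979754  0.075     ] mid [ 0.49348316 -0.22612367  0.075     ] 0.1474780339178884
yaw 2.408565663844243
slot right edge [ 0.52344043 -0.23891562  0.066     ] [ 0.46179911 -0.23769172  0.066     ]
top corners [[ 0.5444 -0.1071  0.06  ]
 [ 0.5511 -0.3412  0.06  ]
 [ 0.4345 -0.1114  0.06  ]
 [ 0.4442 -0.3448  0.06  ]] [ 0.49354047 -0.22612869  0.06      ]
keeper bar [[0.5294 0.2746 0.057 ]
 [0.5357 0.1248 0.057 ]
 [0.5076 0.2744 0.057 ]
 [0.5133 0.1248 0.057 ]] [0.52150971 0.19964238 0.057     ]
len 0.14978302978704547 yaw 2.3134458425648603
block top [0.51777185 0.20004317 0.098     ]
```

Call:
play_rows(
  commands=[
    [2.3,2.66,0,0,0,0.1173,0],
    [2.3,2.66,0,0,0,0.1173,0],
    [2.3,2.66,-0.9,0,0,0.1173,0],
    [2.3,2.66,-0.9,0,0,0.1173,0],
    [2.3,2.66,-0.9,0,0,0.1173,0],
    [2.3,2.66,-0.9,0,0,0.1173,0],
    [2.3,2.66,-0.9,0,0,0.1173,0],
    [2.3,2.66,-0.9,0,0,0.1173,0],
    [2.3,2.66,-0.9,0,0,0.1173,0],
    [2.3,2.66,-0.9,0,0,0.1173,0],
    [0,0,0,0,0,0,0],
    [0,0,0,0,0,0,0],
  ],
  grip_force=30,
)

```text
time: 1.6
ee_pos: [0.4956, -0.3001, 0.1504]
eef_rot: [1.0, 0.02, -0.0, 0.0]
ft_force: [-0.5, -1.3, 0.1]
width: 0.0002
```

Call:
play_rows(
  commands=[
    [0.1,0,-2.5,0,0,0,0],
    [0,0,-2.5,0,0,0,0],
    [0,0,-1.7,0,0,0,0],
    [0,0,-0.3,0,0,0,0],
    [0,0,-0.2,0,0,0,0],
    [0,0,-0.2,0,0,0,0],
    [0,0,-0.2,0,0,0,0],
    [0,0,0,0,0,0,0],
  ],
)

```text
time: 2.6
ee_pos: [0.4971, -0.2995, 0.0746]
eef_rot: [1.0, 0.021, 0.0, 0.0]
ft_force: [-0.1, -0.3, -0.7]
width: 0.0002
```

Call:
play_rows(
  commands=[
    [0,0,-0.15,0,0,0,0],
    [0,0,-0.15,0,0,0,0],
    [0,0,-0.15,0,0,0,0],
    [0,0,0,0,0,0,0],
  ],
)

```text
time: 3.1
ee_pos: [0.4973, -0.2996, 0.0707]
eef_rot: [1.0, 0.021, 0.0, 0.0]
ft_force: [-2.0, 1.3, 6.5]
width: 0.0008
```

Call:
play_rows(
  commands=[
    [0,0,-0.15,0,0,0,0],
    [0,0,-0.15,0,0,0,0],
    [0,0,-0.15,0,0,0,0],
    [0,0,0,0,0,0,0],
  ],
)

```text
time: 3.6
ee_pos: [0.4973, -0.2996, 0.0662]
eef_rot: [1.0, 0.021, 0.0, 0.0]
ft_force: [-1.7, 1.6, 5.8]
width: 0.0005
```

Call:
play_rows(
  commands=[
    [0,0,-0.1,0,0,0,0],
    [0,0,-0.1,0,0,0,0],
    [0,0,0,0,0,0,0],
  ],
)

```text
time: 3.98
ee_pos: [0.4973, -0.2996, 0.0645]
eef_rot: [1.0, 0.021, 0.0, 0.0]
ft_force: [-3.3, 1.7, 9.0]
width: 0.0002
```

Call:
play_rows(
  commands=[
    [0,0,-0.1,0,0,0,0],
    [0,0,0,0,0,0,0],
  ],
)

```text
time: 4.22
ee_pos: [0.4973, -0.2996, 0.0644]
eef_rot: [1.0, 0.021, 0.0, 0.0]
ft_force: [-6.5, 4.2, 18.0]
width: 0.0005
```

B is on its shoulder: the force went from 9 to 18 N with no movement. Moving to A.

Call:
play_rows(
  commands=[
    [0,0,1.0,0,0,0,0],
    [0,0,2.0,0,0,0,0],
    [-0.2,3.7,0,0,0,0,0],
    [-0.2,3.7,0,0,0,0,0],
    [-0.2,3.7,0,0,0,0,0],
    [-0.1,3.65,0,0,0,0,0],
    [0,0,-1.0,0,0,0,0],
    [0,0,-0.4,0,0,0,0],
    [0,0,-0.2,0,0,0,0],
    [0,0,-0.2,0,0,0,0],
    [0,0,0,0,0,0,0],
  ],
)

```text
time: 5.6
ee_pos: [0.49, -0.1524, 0.0745]
eef_rot: [1.0, 0.021, -0.0, -0.0]
ft_force: [0.1, 0.4, -0.5]
width: 0.0003
```

Call:
play_rows(
  commands=[
    [0,0,-0.15,0,0,0,0],
    [0,0,-0.15,0,0,0,0],
    [0,0,-0.15,0,0,0,0],
    [0,0,-0.15,0,0,0,0],
    [0,0,-0.15,0,0,0,0],
    [0,0,-0.1,0,0,0,0],
    [0,0,0,0,0,0,0],
  ],
)

```text
time: 6.48
ee_pos: [0.4903, -0.1523, 0.0667]
eef_rot: [1.0, 0.021, 0.0, 0.0]
ft_force: [-2.5, 0.2, 7.0]
width: 0.0003
```

Call:
play_rows(
  commands=[
    [0,0,-0.1,0,0,0,0],
    [0,0,-0.1,0,0,0,0],
    [0,0,-0.05,0,0,0,0],
    [0,0,0,0,0,0,0],
  ],
)

```text
time: 6.98
ee_pos: [0.4903, -0.1523, 0.0644]
eef_rot: [1.0, 0.021, 0.0, 0.0]
ft_force: [-3.5, 0.1, 10.0]
width: 0.0001
```

Call:
play_rows(
  commands=[
    [0,0,-0.1,0,0,0,0],
    [0,0,0,0,0,0,0],
  ],
)

```text
time: 7.22
ee_pos: [0.4904, -0.1523, 0.0643]
eef_rot: [1.0, 0.021, 0.0, 0.001]
ft_force: [-9.1, 2.2, 20.8]
width: 0.0007
```

A is home too (10 to 21 N, no movement). Next I'll go above the keeper.

Call:
play_rows(
  commands=[
    [0,0,1.5,0,0,0,0],
    [0,0,4.0,0,0,0,0],
    [0.3,3.2,4.0,0,0,0,5],
    [0.3,4,0,0,0,0,5],
    [0.3,4,0,0,0,0,5],
    [0.4,4,0,0,0,0,5],
    [0.4,4,0,0,0,0,5],
    [0.4,4,0,0,0,0,5],
    [0.4,4,0,0,0,0,5],
    [0.3,4,0,0,0,0,5],
    [0.2,4,0,0,0,0,5],
    [0,0,0,0,0,0,5],
    [0,0,0,0,0,0,5],
  ],
)

```text
time: 8.85
ee_pos: [0.5202, 0.1993, 0.1576]
eef_rot: [1.0, 0.021, 0.0, 0.0]
ft_force: [0.3, -1.7, 0.4]
width: 0.0503
```

Run:
```python
from h import *
c=snap("wrist","w1.png");s=r.read_state();print(s["ee_pos"],s["eef_rot"],s["ft_force"],s["joint_positions"])
print(proj(c,[.52,.1997,.098]),proj(c,[.52,.1997,.057]))
```

```text
[0.52039658 0.19867742 0.15760136] [9.99793242e-01 2.03307536e-02 5.07465714e-05 3.61794856e-04] [ 0.61968766  0.26903561 -0.88201806] [ 0.16569409  0.31183583 -0.72327458  1.69789931  0.21909746  1.21483771
 -0.56997541]
[317.19245471 213.56702883] [317.2268362  200.33886831]
```

View pics/w1.png

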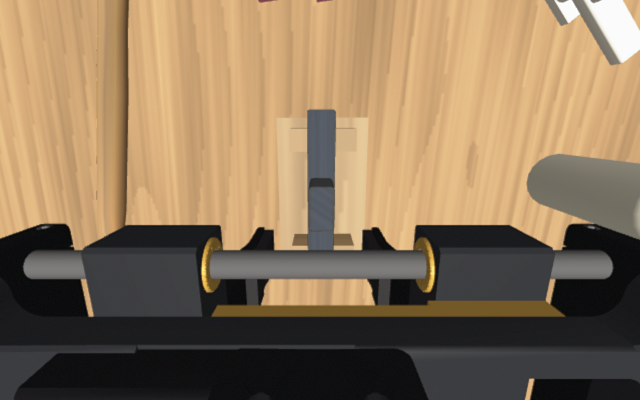

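The keeper is between the fingers: bar centre column 321, far bar end at row 110, block at rows 187–230. I'll cast these to check the y position and yaw.

Run:
```python
from h import *
c=load("w1")
print("far end",ray(c,308,110,.057),ray(c,335.5,110,.057),"z45",ray(c,321,110,.045))
print("bar edges lower",ray(c,309,170,.057),ray(c,333.5,170,.057))
print("block far top",ray(c,310,187,.098),ray(c,333,187,.098),ray(c,321,180,.098))
print("block sides",ray(c,309,225,.098),ray(c,334,225,.098))
```

```text
far end [0.50917973 0.2764381  0.057     ] [0.5319205  0.27738802 0.057     ] z45 [0.5200443  0.27737887 0.045     ]
bar edges lower [0.51173794 0.22655522 0.057     ] [0.53299552 0.22744042 0.057     ]
block far top [0.51380725 0.22005776 0.098     ] [0.53088798 0.22076836 0.098     ] [0.52174155 0.22566887 0.098     ]
block sides [0.51409591 0.19029351 0.098     ] [0.53326832 0.19108938 0.098     ]
```

Call:
play_rows(
  commands=[
    [0.15,0.2,-3,0,0,0,5],
    [0,0,-3,0,0,0,5],
    [0,0,-2,0,0,0,5],
    [0,0,-1.2,0,0,0,5],
    [0,0,-0.3,0,0,0,5],
    [0,0,0,0,0,0,5],
    [0,0,0,0,0,0,1.5],
    [0,0,0,0,0,0,1.5],
    [0,0,0,0,0,0,1.5],
    [0,0,0,0,0,0,1.5],
    [0,0,0,0,0,0,1.5],
  ],
  grip_force=40,
)

```text
time: 10.28
ee_pos: [0.5223, 0.202, 0.0629]
eef_rot: [1.0, 0.021, 0.001, -0.0]
ft_force: [3.2, -0.1, 1.0]
width: 0.0197
```

Call:
play_rows(
  commands=[
    [0,0,1.5,0,0,0,1.5],
    [0,0,3,0,0,0,1.5],
    [0,0,4,0,0,0,1.5],
    [-0.1,-2,1,0,0,0,1.5],
    [-0.2,-3.4,0,0,0,-0.131,1.5],
    [-0.2,-3.4,0,0,0,-0.131,1.5],
    [-0.2,-3.4,0,0,0,-0.131,1.5],
    [-0.2,-3.4,0,0,0,-0.131,1.5],
    [-0.2,-3.4,0,0,0,-0.131,1.5],
    [-0.2,-3.4,0,0,0,-0.131,1.5],
    [-0.3,-3.4,0,0,0,-0.131,1.5],
    [-0.3,-3.4,0,0,0,-0.131,1.5],
    [-0.3,-3.4,0,0,0,-0.131,1.5],
    [-0.3,-3.4,0,0,0,-0.131,1.5],
    [-0.3,-3.4,0,0,0,-0.131,1.5],
    [-0.3,-3.4,0,0,0,-0.131,1.5],
    [0,0,0,0,0,0,1.5],
    [0,0,0,0,0,0,1.5],
  ],
)

```text
time: 12.52
ee_pos: [0.4905, -0.2249, 0.1576]
eef_rot: [0.722, -0.692, -0.001, -0.0]
ft_force: [-0.4, -0.0, -4.6]
width: 0.0193
```

Run:
```python
from h import *
c=snap("wrist","w2.png");snap("top","t2.png");s=r.read_state();print(s["ee_pos"],s["eef_rot"],s["ft_force"],s["width"],s["joint_positions"])
```

```text
[ 0.49077363 -0.22460167  0.15767618] [ 7.22265078e-01 -6.91616244e-01 -3.01221978e-04 -1.94932807e-04] [ 0.53440079 -0.10158963 -4.44634904] 0.019918912537279385 [ 0.60964294  0.20999991 -0.29796035  1.75979604  0.06552275  1.18192754
 -1.23448523]
```

View pics/w2.png

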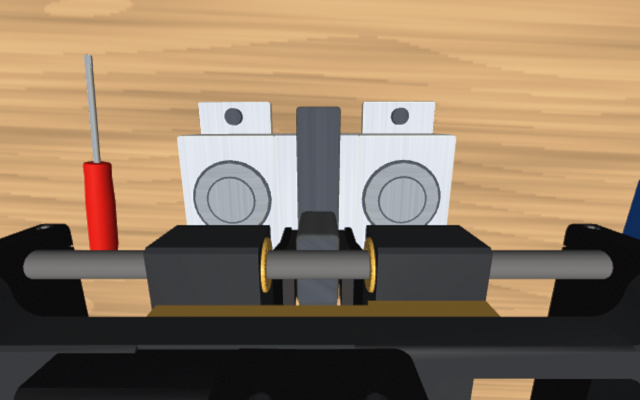

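The bar hangs across the housing: its end is at row 107, columns 297–340. Bushing circles are at about (232,200) and (401,200), bolts at (234,117) and (400,117). I'll refine the offset from this single view.

Run:
```python
from h import *
c=load("w2");im=c["img"]
g=cv2.cvtColor(im,cv2.COLOR_RGB2GRAY)
h=cv2.HoughCircles(g[150:245],cv2.HOUGH_GRADIENT,1,100,param1=120,param2=20,minRadius=18,maxRadius=45);print(h)
for u in[(232,200),(401,200)]:print("bush",ray(c,*u,.064))
dk=(g<100).astype(np.uint8)
for x0 in(215,380):
    s=dk[100:132,x0:x0+40];y,x=np.nonzero(s);u,v=x.mean()+x0,y.mean()+100;print("bolt",u,v,ray(c,u,v,.019))
for row in(115,130,150,170,190,205):
    x=np.nonzero(g[row,285:355]<125)[0]+285
    print(row,x.min(),x.max(),[np.round(ray(c,q,row,.1517)[:2],4) for q in(x.min()-.5,x.max()+.5)])
col=g[95:125,318].astype(int);print(col)
print("end",ray(c,318,106.5,.1517),ray(c,318,106.5,.1397))
```

```text
[[[231.5  47.5  36.9]
  [401.5  46.5  38. ]]]
bush [ 0.49054122 -0.15111616  0.064     ]
bush [ 0.49676922 -0.29736656  0.064     ]
bolt 233.24413145539907 116.12676056338029 [ 0.56125734 -0.14194172  0.019     ]
bolt 399.2547169811321 115.82075471698113 [ 0.56825384 -0.29978621  0.019     ]
115 296 340 [array([ 0.5616, -0.2106]), array([ 0.5626, -0.2345])]
130 296 340 [array([ 0.5539, -0.2108]), array([ 0.5549, -0.2349])]
150 297 339 [array([ 0.5432, -0.2116]), array([ 0.5442, -0.235 ])]
170 297 338 [array([ 0.5323, -0.2119]), array([ 0.5333, -0.2352])]
190 298 338 [array([ 0.5209, -0.2127]), array([ 0.5219, -0.2358])]
205 298 338 [array([ 0.5122, -0.2129]), array([ 0.5132, -0.2363])]
[168 158 156 159 163 162 159 159 157 155 151 121  87  89  91  93  92  92
  92  92  92  91  93  92  91  92  92  92  92  92]
end [ 0.56644957 -0.22233795  0.1517    ] [ 0.56708167 -0.22232293  0.1397    ]
```

Call:
play_rows(
  commands=[
    [0.2,0,-2,0,0,0,1.5],
    [0,0,-2,0,0,0,1.5],
    [0,0,-0.5,0,0,0,1.5],
    [0,0,-0.3,0,0,0,1.5],
    [0,0,-0.3,0,0,0,1.5],
    [0,0,-0.3,0,0,0,1.5],
    [0,0,0,0,0,0,1.5],
  ],
)

```text
time: 13.5
ee_pos: [0.4926, -0.226, 0.1036]
eef_rot: [0.721, -0.693, -0.0, 0.0]
ft_force: [-0.7, 0.1, -5.1]
width: 0.0198
```

Call:
play_rows(
  commands=[
    [0,0,-0.4,0,0,0,1.5],
    [0,0,-0.4,0,0,0,1.5],
    [0,0,-0.4,0,0,0,1.5],
    [0,0,-0.3,0,0,0,1.5],
    [0,0,-0.2,0,0,0,1.5],
    [0,0,-0.1,0,0,0,1.5],
    [0,0,-0.1,0,0,0,1.5],
    [0,0,0,0,0,0,1.5],
  ],
)

```text
time: 14.5
ee_pos: [0.4926, -0.226, 0.0846]
eef_rot: [0.721, -0.693, 0.0, 0.0]
ft_force: [0.2, -0.0, -5.1]
width: 0.0194
```

The foot is down and clear (only its weight shows). Turning it back a quarter turn.

Call:
play_rows(
  commands=[
    [0,0,0,0,0,0.131,1.5],
    [0,0,0,0,0,0.131,1.5],
    [0,0,0,0,0,0.131,1.5],
    [0,0,0,0,0,0.131,1.5],
    [0,0,0,0,0,0.131,1.5],
    [0,0,0,0,0,0.131,1.5],
    [0,0,0,0,0,0.131,1.5],
    [0,0,0,0,0,0.131,1.5],
    [0,0,0,0,0,0.131,1.5],
    [0,0,0,0,0,0.131,1.5],
    [0,0,0,0,0,0.131,1.5],
    [0,0,0,0,0,0.131,1.5],
    [0,0,0,0,0,0,1.5],
  ],
)

```text
time: 16.12
ee_pos: [0.4926, -0.2262, 0.0847]
eef_rot: [1.0, 0.02, 0.0, -0.0]
ft_force: [0.3, -0.7, -4.3]
width: 0.0197
```

Turned with no contact. Now I'll set it down gently.

Call:
play_rows(
  commands=[
    [0,0,-0.05,0,0,0,1.5],
    [0,0,-0.05,0,0,0,1.5],
    [0,0,0,0,0,0,1.5],
  ],
)

```text
time: 16.5
ee_pos: [0.4927, -0.2261, 0.0839]
eef_rot: [1.0, 0.021, 0.0, 0.0]
ft_force: [-0.2, 0.6, 0.2]
width: 0.0196
```

Call:
play_rows(
  commands=[
    [0,0,0,0,0,0,3],
    [0,0,0,0,0,0,5],
    [0,0,0,0,0,0,5],
    [0,0,0,0,0,0,5],
    [0,0,1,0,0,0,5],
    [0,0,3,0,0,0,5],
    [0,0,4,0,0,0,5],
    [0,0,4,0,0,0,5],
    [-2,3,3,0,0,0,5],
    [-3,4,2,0,0,0,5],
    [-3,4,0,0,0,0,5],
    [-2,4,0,0,0,0,5],
    [0,4,0,0,0,0,5],
    [0,0,0,0,0,0,5],
    [0,0,0,0,0,0,5],
  ],
)

```text
time: 18.38
ee_pos: [0.3927, -0.0365, 0.254]
eef_rot: [1.0, 0.021, 0.0, 0.0]
ft_force: [0.5, -0.4, -0.5]
width: 0.05
```

Run:
```python
from h import *
c=snap("top","t3.png");d=snap("scene","s3.png")
a=cv2.resize(cv2.imread("pics/t3.png")[165:270,320:500],(720,420),interpolation=cv2.INTER_CUBIC)
b=cv2.resize(cv2.imread("pics/s3.png")[160:260,150:310],(288,180))
cv2.imwrite("pics/c3.png",a);print(r.read_state()["ee_pos"])
```

```text
[ 0.39266801 -0.03688955  0.25367937]
```

View pics/c3.png

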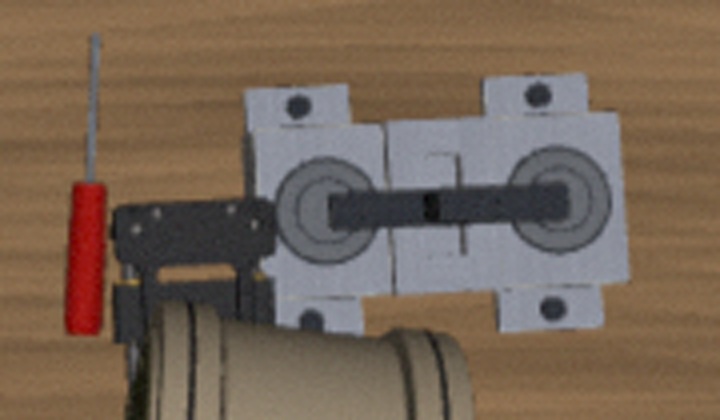

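View pics/s3.png

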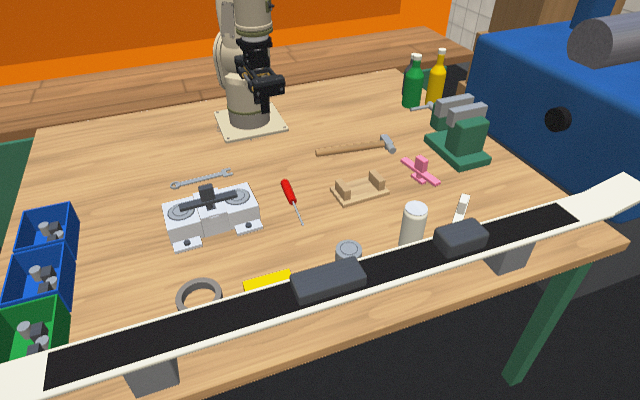

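The bar lies over both bushings (bar ends at crop (330,212) and (568,199)), and everything else is where it was. One last numeric check, then I'll hand in.

Run:
```python
from h import *
c=load("t3");f=lambda x,y:ray(c,320+x/4-.4,165+y/4-.4,.078)
e=[f(330,212),f(568,199)];d=e[0]-e[1];print(np.mean(e,0),np.degrees(np.arctan2(d[1],d[0]))-90,np.linalg.norm(d))
a=c["img"].astype(int);b=load("top0")["img"].astype(int)
print(r.close_job())
```

```text
[ 0.49242767 -0.22642733  0.078     ] 2.878692771166868 0.15009502701663305
the job is handed in; nothing more can be done
None
```

The keeper is locked over both bushings and released, and the job is handed in at about 18.5 s of the 53 s allowed.

- **Bushings:** I eased off each one when the force rose without further movement, at 18 N (b) and 21 N (a). The finger tips then stood at 64.4 and 64.3 mm, against a nominal 64 mm when home.
- **Keeper:** The foot went down through the slot with no contact force. It turned a quarter turn freely, and I set it down until its weight came off the gripper before letting go.
- **Final check:** In the last top view the bar's centre is about 1.2 mm from the slot centre. The bar's angle is 2.9° against 2.4° for the housing, so about 0.5° off. The arm stood clear, and in the pictures nothing else appears to have moved; I compared those only by eye.
- **Disagreement:** The wrist and top cameras placed the housing about 2 mm apart in y. I took the middle value, which was inside the slot's 3 mm clearance on each side.

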